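Turn a graphite block round a post and seat it in its corner

ROBOT

A 6-joint arm with a two-finger parallel gripper is mounted at the origin on the work surface. World frame = base frame: x ahead of the robot, y to its left, z up, the work surface at z = 0. Lengths are in m, angles in rad, forces in N, time in s.
With the tool pointing down it reaches from about 0.35 to 0.775 m from the base axis. Payload 7.3 kg.
Tool frame: the origin (TCP) lies at the centre of the arm's flange, where the gripper is bolted on; the fingertips stand 178 mm ahead of it and the grasp point (between the pads) lies 159 mm ahead of it (tip_extent is the distance from the TCP to the fingertips, in m); z points along the fingers, y is the line along which they close (so a half turn about z gives the same grasp; the last joint's range is limited). The gripper opens to 92 mm and grips with 3 to 60 N. Pads are 19 mm wide; open, the fingers measure 130 mm over their backs; the gripper's body (75 mm by 190 mm) begins 47 mm behind the grasp point.
Start: joints at [1.071, 0.342, 1.524, -0, 1.275, -0.146], TCP at [0.182, 0.492, 0.405] pointing down, gripper open.
Joint ranges: [-2.53, 2.53], [-0.77, 2.02], [0.04, 2.7], [-1, 4.14], [0.28, 2.66], [-3.11, 3.11]. Speed limits (rad/s): [2.57, 2.57, 3.14, 3.14, 3.14, 3.14].

INTERFACE

Orientations are given as [roll, pitch, yaw] about the fixed x, y, z axes, in that order (R = Rz(yaw) Ry(pitch) Rx(roll)).
In Python, from cell import * gives the robot as it stands.
- The arm moves only by the tool arm_command, never from a script. Its arguments are lists of equal length, an entry for each row: "xyz": the shift along the world's x, y, z in mm, a list of three; "spin": the turn about the world's z in degrees. In form: {"xyz": [[tx, ty, tz], ...], "spin": [spin, ...]}. A call has 1 to 20 rows; each row shifts and turns the commanded pose from where the row before left it; what a row does not reach is not made up. A row lasts 1/10 s, in which the tool goes at most 50 mm and 8.59 degrees, less where a joint would pass 70% of its speed; a pose out of reach is approached as far as the arm can. A call with a gripper value outside its range is refused whole. "jaw" is the opening, from -1 (shut) to 1 (fully open), set as the call begins (left out, the last holds). The fingers move at their own pace and stop on an object; "squeeze" is the grip in N (left out, the last holds). Time passes only in rows, so rows that do not move let the fingers close. It gives the time, the measured TCP pose, the force, the opening and the grip force at its end, in the units of the state.
- observe(): the state, without advancing time (a new reading comes with each control period).
- read_camera(name): name is "scene" or "top" or "wrist"; returns a dict with "img" (480x640x3 uint8, red, green, blue), "depth" (480x640 float32, m along the optical axis (not along the pixel's ray), 0 where there is no reading), "fx", "fy", "cx", "cy" (pixels), "world_from_camera" (4x4, takes a point from camera to world coordinates). Camera axes: x right, y up, looking along -z (the intrinsics and any distortion apply to the point x, -y, -z); pixel columns grow to the right and rows downward; lengths in m; the calibration is good to about 2 mm. A picture is of the moment at which its call begins.
- hand_in(): hands the job in; it is judged then, once.
The state is a dict: "time": time; "qpos": joint angles; "qvel": joint speeds; "joint_efforts": joint torques, N m; "tool_pos": TCP position; "tool_rot": TCP orientation; "contact_force": force on the tool from outside, world axes, zero at the start; "torque": the same for the moment, N m; "opening": finger opening in m; "grip_force": force on a finger pad.
Only numpy, scipy, OpenCV 4.12 (cv2) and the standard library are available. Lean on these libraries where they do the work, as an engineer would, in place of code of your own. Each camera call takes 0.05 s, during which the arm holds its last target. There are 200 camera calls.

TASK

Turn the square graphite block a quarter turn by pushing it round against the upright steel post, so that its groove lines up with the notch in the far bar. Then press it firmly home, holding about 12 N for a second, first against the long side bar on the left and then against the notched far bar, so that it ends flush with both. Graphite is brittle: never push it with more than 30 N, keep it flat on the plate, leave the other things where they are, and let go at the end.

Things in the scene. Friction and masses are not known exactly. Their poses are not given: they have to be found in the camera images.
- block: Loose square block of dark grey graphite, 100 x 100 mm, 30 mm high, about 0.5 kg, lying on the plate, too wide to be gripped. A straight groove, 10 mm wide and 6 mm deep, runs across the middle of its top from side to side. Origin: centre of its underside; x axis along the groove, z up. At the start the groove runs crosswise, along the plate's y axis within 0.16 rad.
- jig: Fixed aluminium plate, 320 mm (x) by 350 mm (y), 8 mm thick, lying flat on the bench, bolted down; origin at the centre of its underside (bench level), x pointing away from the robot (within 0.35 rad), y to the left, z up. It carries the post, the two bars and a brass rod rest, 29 mm high over the plate, at plate (140, 55) mm; all rigid.
- post: Fixed upright steel post, 20 mm in diameter, 50 mm high; origin at the centre of its foot, on the plate's top, at plate (-30, 10) mm. At the start the block's middle is 70 to 100 mm right (-y) of the post and 16 to 28 mm nearer (-x). With its left side against the post, pushing its near side away (+x) close to the right end swings it counter-clockwise (from above) round the post.
- side_bar: Fixed dark steel bar along the left part of the plate, 170 mm long (along x), 20 mm wide, 18 mm high; origin at the centre of its underside, at plate (40, 115) mm; the block is seated against its right (-y) face, at plate y = 105 mm.
- far_bar: Fixed dark steel bar at the far side, 100 mm long (along y), 20 mm wide, 18 mm high, in two halves with a 14 mm notch between them; origin at the centre of its underside, in the notch, at plate (110, 55) mm; the block is seated against its near (-x) face, at plate x = 100 mm.
- seat (a point): Where the centre of the block's underside must come: on the plate's top face, 50 mm from the side bar's face and 50 mm from the far bar's face, at plate (50, 55) mm, in line with the notch; axes as the plate's.
- mould: Bystander: loose brass optic mould, 38 mm in diameter, 36 mm high, standing on the plate near one corner (near left or far right); origin under its centre.
- collar: Bystander: loose dark steel ring, 42 mm in diameter, 22 mm high, lying on the plate near the other of these corners; origin under its centre.
- jar: Bystander: loose amber glass jar, 60 mm in diameter, 80 mm high, on the bench at the left.
- cup: Bystander: loose steel cup, 70 mm in diameter, 80 mm high, on the bench at the left.
- pick: Bystander: loose pick with a wooden handle, 200 mm long, lying on the bench at the right.
- paddle: Bystander: loose paddle with a wooden handle, 240 mm long, lying on the bench at the right.
- bottle: Bystander: loose small amber bottle, 44 mm in diameter, 90 mm high, on the bench at the right.
There are look-alikes about, which are no part of the job. Leave any purple or turquoise look-alike of the block alone.

How it is judged:
By the outcome, as a careful person would: the job done as asked, in the order asked, and still so for the second after the job is handed in, with the robot touching nothing.
It also fails if it takes over 72 s, if anything falls off the work surface, if the arm or the gripper's body presses on something with over 40 N, if the wrist force passes 120 N, or if a joint passes its speed limit or range.

## Working session

There is one attempt and no reset: what is moved stays moved. The work goes in short steps, Python scripts to look and compute and a tool call to move; the robot and the scene stay as the last step left them, time stands still between calls to the robot, and variables do not carry over. Pictures are saved under pics/ and viewed, at most 10 in all, crops included, and the job is handed in when it is done.

Besides the shell and the picture viewer there is one more tool, called in YAML: its name, and indented under it one key for each argument. arm_command: Moves the arm, as the interface text tells. Its arguments: {"type":"object","properties":{"xyz":{"type":"array","items":{"type":"array","items":{"type":"number"}}},"spin":{"type":"array","items":{"type":"number"}},"jaw":{"type":"number"},"squeeze":{"type":"number"}},"required":["xyz","spin"]}

```bash
ls; mkdir -p pics; python3 - <<'E'
from cell import *
import cv2,numpy as np
s=observe();print(s)
for n in("top","scene"):
    c=read_camera(n);cv2.imwrite(f"pics/{n}0.png",c["img"][:,:,::-1]);np.savez(f"{n}0.npz",**c)
    print(n,c["fx"],c["fy"],c["cx"],c["cy"],c["world_from_camera"],[k for k in c])
E
```

```text
pics
{'time': 0.0, 'qpos': array([ 1.07098917e+00,  3.42750596e-01,  1.52501319e+00,  3.05236666e-05,
        1.27544843e+00, -1.46019179e-01]), 'qvel': array([-0.00063273, -0.00011179,  0.00074267, -0.00138195,  0.00241422,
        0.00160307]), 'joint_efforts': array([ 1.99500537e-04, -4.31242454e+01, -2.44219279e+01,  7.17375451e-02,
        5.60231984e-02, -1.33963140e-04]), 'tool_pos': array([0.1818072 , 0.49237063, 0.40403163]), 'tool_rot': array([-3.13999457e+00, -2.64525021e-04,  2.78779556e+00]), 'contact_force': array([ 0.2010419 , -0.55423429, -0.49023356]), 'torque': array([ 0.05691013, -0.00154826, -0.02020832]), 'grip_force': 0.0, 'opening': 0.0915920744926562}
top 620.9688440558115 620.9688440558115 329.0800447642543 241.77868243919156 [[-0.02061691  0.98402354 -0.17684064  0.2825057 ]
 [-0.99969962 -0.02263456 -0.00939956 -0.03630887]
 [-0.0132521   0.17659373  0.98419461  1.38943586]
 [ 0.          0.          0.          1.        ]] ['img', 'depth', 'fx', 'fy', 'cx', 'cy', 'world_from_camera']
scene 472.124704397697 472.124704397697 319.9277962941763 234.20042540365992 [[ 0.66436527 -0.38590103  0.64007748  1.18803313]
 [ 0.74740605  0.34500093 -0.56776628 -0.61777598]
 [-0.00172573  0.85560198  0.51763141  0.60308033]
 [ 0.          0.          0.          1.        ]] ['img', 'depth', 'fx', 'fy', 'cx', 'cy', 'world_from_camera']
```

View pics/top0.png

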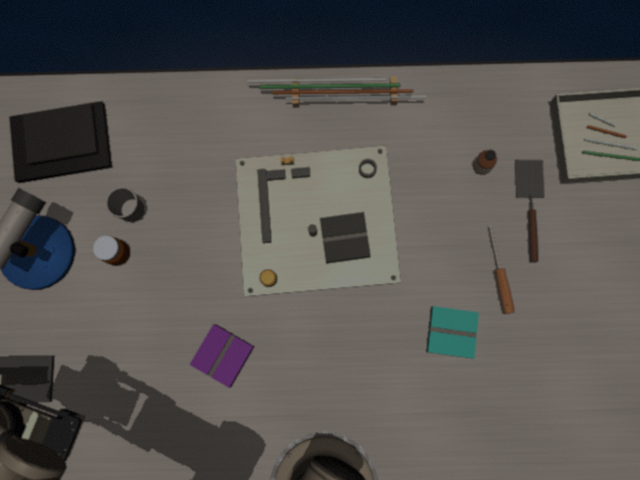

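View pics/scene0.png

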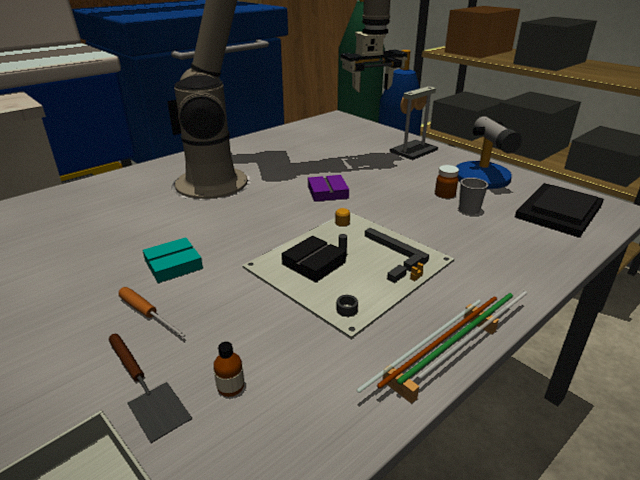

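The top view shows the plate with corners near (237,157), (387,148), (398,281) and (243,294). The block is at (345,237) with its groove crosswise, the post at (312,230), the side bar at (265,205), the mould at (268,278) and the collar at (368,168). Purple and turquoise look-alikes lie off the plate.

```bash
cat > h.py <<'E'
import numpy as np,cv2
def ray(c,uv,z):
    uv=np.atleast_2d(np.asarray(uv,float)); M=c["world_from_camera"]
    d=np.c_[(uv[:,0]-c["cx"])/c["fx"],-(uv[:,1]-c["cy"])/c["fy"],-np.ones(len(uv))]@M[:3,:3].T
    o=M[:3,3]; return o+d*((z-o[2])/d[:,2])[:,None]
def proj(c,P):
    M=c["world_from_camera"]; p=(np.atleast_2d(P)-M[:3,3])@M[:3,:3]
    return np.c_[c["cx"]-c["fx"]*p[:,0]/p[:,2],c["cy"]+c["fy"]*p[:,1]/p[:,2]]
def rect(W):
    r=cv2.minAreaRect((W[:,:2]*1000).astype(np.float32)); return r
def big(m):
    cs,_=cv2.findContours(m.astype(np.uint8),cv2.RETR_EXTERNAL,cv2.CHAIN_APPROX_NONE)
    return sorted(cs,key=cv2.contourArea)[::-1]
E
cat > m.py <<'E'
from h import *
c=dict(np.load("top0.npz"));g=c["img"].astype(int)
hsv=cv2.cvtColor(c["img"],cv2.COLOR_RGB2HSV)
roi=np.zeros(g.shape[:2],bool);roi[140:305,228:408]=1
print("samples plate",g[200,300],"bench",g[200,220],"block",g[228,345],g[237,345],"bar",g[210,265],"post",g[230,312])
gr=c["img"].mean(2)
pl=roi&(gr>(gr[200,300]+gr[200,220])/2)
k=big(pl)[0][:,0];r=rect(ray(c,k,.008));print("plate",r)
dk=roi&(gr<75)
for q in big(dk)[:6]:
    if cv2.contourArea(q)<30: break
    for z in (.038,):
        print("dark",q[:,0].mean(0),cv2.contourArea(q),rect(ray(c,q[:,0],z)))
D=c["depth"]
for uv in((345,228),(300,200),(265,210),(345,250),(220,200)):
    print(uv,[round(float(D[uv[1],uv[0]]),4)])
E
python3 m.py
```

```text
samples plate [135 132 119] bench [110 103  98] block [47 46 41] [81 76 72] bar [61 61 57] post [63 61 58]
plate ((584.5393676757812, 5.7439422607421875), (319.3606262207031, 351.5082092285156), 3.791584014892578)
dark [345.01704545 237.40340909] 1913.0 ((534.6703491210938, -58.16026306152344), (102.87230682373047, 97.8744125366211), 6.80401086807251)
dark [266.89583333 200.38020833] 689.0 ((611.8619384765625, 105.13782501220703), (58.85972213745117, 168.06785583496094), 89.55391693115234)
dark [367.17647059 168.31372549] 231.5 ((691.4290771484375, -112.4681396484375), (36.13631057739258, 39.899967193603516), 88.3312759399414)
dark [300.32653061 172.57142857] 140.5 ((685.7191162109375, 37.863651275634766), (38.60808563232422, 21.068269729614258), 88.59904479980469)
dark [312.37037037 230.62962963] 62.5 ((551.6333618164062, 12.860404968261719), (15.54845142364502, 24.921449661254883), 89.14591217041016)
dark [271.09302326 281.41860465] 33.5 ((440.9759216308594, 106.00886535644531), (19.941471099853516, 33.10355758666992), 36.10919952392578)
(345, 228) [1.375]
(300, 200) [1.4197]
(265, 210) [1.4046]
(345, 250) [1.3721]
(220, 200) [1.4284]
```

arm_command:
  xyz:
    - [20,-34,0]
    - [20,-34,0]
    - [20,-34,0]
    - [20,-34,0]
    - [20,-34,0]
    - [20,-34,0]
    - [20,-34,0]
    - [20,-34,0]
    - [20,-34,0]
    - [20,-34,0]
    - [20,-34,0]
    - [20,-34,0]
    - [20,-34,0]
    - [20,-34,0]
    - [20,-34,0]
    - [20,-34,0]
    - [20,-34,0]
    - [20,-38,0]
    - [0,0,0]
    - [0,0,0]
  spin: [-3.5,-3.5,-3.5,-3.5,-3.5,-3.5,-3.5,-3.5,-3.5,-3.5,-3.5,-3.5,-3.5,-3.5,-3.5,-3.5,-3.5,-3.5,0,0]
  jaw: -1
  squeeze: 20

```text
time: 2.1
tool_pos: [0.5418, -0.1242, 0.4038]
tool_rot: [-3.14, -0.001, 1.687]
contact_force: [0.0, 0.3, -0.8]
opening: 0.0006
grip_force: 0.0
```

```bash
python3 - <<'E'
from cell import *
import cv2,numpy as np
c=read_camera("wrist");cv2.imwrite("pics/w1.png",c["img"][:,:,::-1]);np.savez("w1.npz",**c)
s=observe();print(s["time"],s["tool_pos"],np.degrees(s["tool_rot"]),s["qpos"],s["opening"],s["contact_force"],c["fx"],c["world_from_camera"])
E
```

```text
2.15 [ 0.54156585 -0.12325957  0.40412208] [-1.79923300e+02 -6.29721742e-02  9.67335067e+01] [-3.61869608e-01  3.98782837e-01  1.43950007e+00  3.70749746e-04
  1.30500447e+00 -4.79489895e-01] 0.0003840096845029643 [ 0.7769713  -0.99916594  0.4776064 ] 382.0493163190948 [[ 9.93265048e-01 -1.12213187e-01 -2.88573237e-02  5.34641658e-01]
 [ 1.15862562e-01  9.60571842e-01  2.52740190e-01 -5.64532598e-02]
 [-6.41249651e-04 -2.54381480e-01  9.67103744e-01  3.83636069e-01]
 [ 0.00000000e+00  0.00000000e+00  0.00000000e+00  1.00000000e+00]]
```

View pics/w1.png

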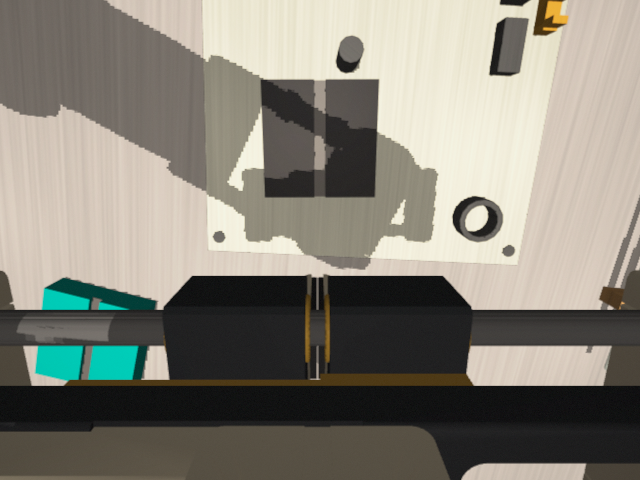

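The wrist view shows the block with corners (262,80), (378,80), (375,197) and (265,197), the post at (350,54) and the collar at (478,218). I'll check the block pose from these corners and see where the fingertip projects.

```bash
python3 - <<'E'
from h import *
c=dict(np.load("w1.npz"))
k=ray(c,[(262,80),(378,80),(375,197),(265,197)],.038)*1000;print(k.round(1),k.mean(0),rect(k/1000))
P=np.array([584.5,5.7]);t=np.radians(3.79);R=np.array([[np.cos(t),-np.sin(t)],[np.sin(t),np.cos(t)]])
print("plate",(k.mean(0)[:2]-P)@R)
print("plate corner pts",((ray(c,[(208,250),(518,265)],.008)[:,:2]*1000)-P)@R)
print("post top",((ray(c,[(350,46)],.058)[:,:2]*1000)-P)@R)
print("collar",((ray(c,[(478,217)],.03)[:,:2]*1000)-P)@R)
t=np.array([[.5416,-.1233,.226],[.5416,-.1233,.245]]);print(proj(c,t))
for x in(315,200,400):print([float(c["depth"][y,x]) for y in(280,300,330,360)])
E
```

```text
[[ 482.8  -14.3   38. ]
 [ 579.9   -3.    38. ]
 [ 592.7 -101.3   38. ]
 [ 493.4 -112.8   38. ]] [537.20511247 -57.84105721  38.        ] ((537.2974853515625, -57.82576370239258), (99.99345397949219, 99.11959075927734), 6.658825397491455)
plate [-51.39150257 -60.27591395]
plate corner pts [[-160.13661215 -174.42088735]
 [ 159.90181977 -174.54136997]]
post top [[-31.92929957  12.21342445]]
collar [[ 101.00466946 -122.40685676]]
[[315.36836321 295.30911953]
 [315.13694866 314.34195169]]
[0.1640557199716568, 0.14400719106197357, 0.08261024951934814, 0.12502479553222656]
[0.08959180116653442, 0.07819247245788574, 0.07450582087039948, 0.07824345678091049]
[0.09055556356906891, 0.07952975481748581, 0.07548900693655014, 0.07735146582126617]
```

The block is confirmed at about (536,-58) mm, turned 6.7°, and the closed fingers are thin. I'll push with the jaws half open, which gives two contact points. Next I lower them at the right side.

arm_command:
  xyz:
    - [0,0,-40]
    - [0,0,-40]
    - [0,0,-40]
    - [0,0,-40]
    - [0,0,-20]
    - [0,0,-15]
    - [0,0,-10]
    - [0,0,-5]
    - [0,0,0]
    - [0,0,0]
  spin: [0,0,0,0,0,0,0,0,0,0]
  jaw: 0

```text
time: 3.15
tool_pos: [0.5421, -0.1233, 0.1956]
tool_rot: [3.14, 0.001, 1.689]
contact_force: [0.3, 0.1, 0.4]
opening: 0.0458
grip_force: 0.0
```

arm_command:
  xyz:
    - [-0.25,2,0]
    - [-0.25,2,0]
    - [-0.25,2,0]
    - [-0.25,2,0]
    - [-0.25,2,0]
    - [-0.25,2,0]
  spin: [0,0,0,0,0,0]

```text
time: 3.75
tool_pos: [0.5407, -0.112, 0.1952]
tool_rot: [3.14, 0.002, 1.688]
contact_force: [2.3, -5.2, 1.8]
opening: 0.0456
grip_force: 2.5
```

arm_command:
  xyz:
    - [-0.12,1,0]
    - [-0.12,1,0]
    - [-0.12,1,0]
    - [-0.12,1,0]
  spin: [0,0,0,0]

```text
time: 4.15
tool_pos: [0.5403, -0.1084, 0.1952]
tool_rot: [3.14, 0.002, 1.688]
contact_force: [-0.5, -11.3, 0.5]
opening: 0.0458
grip_force: 5.5
```

arm_command:
  xyz:
    - [0,0,0]
  spin: [0]

```text
time: 4.25
tool_pos: [0.5403, -0.1084, 0.1952]
tool_rot: [3.14, 0.002, 1.688]
contact_force: [-0.2, -7.8, 1.1]
opening: 0.0459
grip_force: 3.9
```

arm_command:
  xyz:
    - [1,-6,0]
    - [1,-6,0]
    - [0,0,25]
    - [0,0,35]
    - [-9,5,0]
    - [-9,5,0]
    - [-9,5,0]
    - [-9,5,0]
    - [-9,5,0]
    - [-9,5,0]
    - [-9,5,0]
    - [-9,5,0]
    - [0,2,0]
    - [0,1,0]
    - [0,0,0]
    - [0,0,-25]
    - [0,0,-25]
    - [0,0,-10]
    - [0,0,0]
  spin: [0,0,0,0,-8,-8,-8,-8,-8,-8,-8,-8,-8,-8,-8,-2,0,0,0]

```text
time: 6.15
tool_pos: [0.4694, -0.0764, 0.1936]
tool_rot: [-3.14, 0.003, 0.117]
contact_force: [-0.1, 0.4, 0.3]
opening: 0.0457
grip_force: 0.0
```

```bash
python3 - <<'E'
from cell import *
import cv2,numpy as np
from h import *
s=observe();print(s["time"],s["tool_pos"],np.degrees(s["tool_rot"]),s["contact_force"])
c=read_camera("top");np.savez("t2.npz",**c)
cv2.imwrite("pics/t2.png",cv2.resize(c["img"][120:320,200:440,::-1],None,fx=3,fy=3))
E
```

```text
6.15 [ 0.46944763 -0.07641409  0.19357281] [-1.79909236e+02  1.77200389e-01  6.72418015e+00] [-0.07963402  0.36605889  0.33469944]
```

View pics/t2.png

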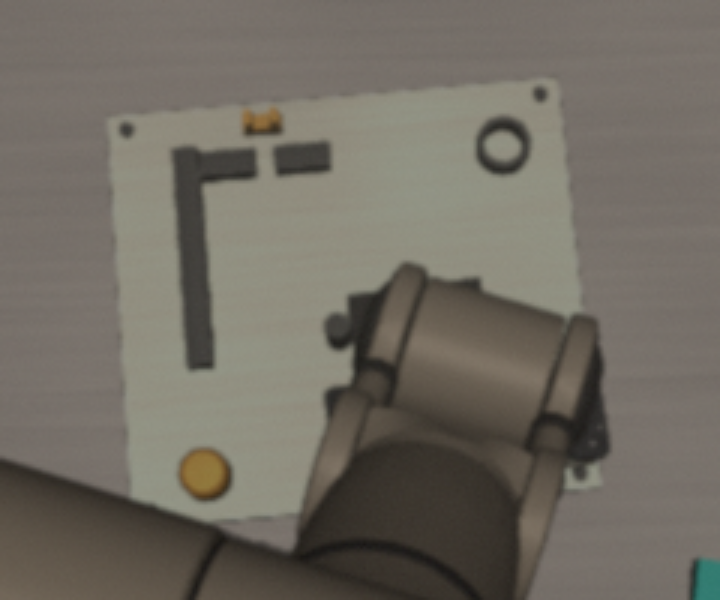

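The crop shows the block's left side touching the post at (337,330), with the arm over the rest of the block. I'll approach the near face now.

arm_command:
  xyz:
    - [2,0.25,0]
    - [2,0.25,0]
    - [1,0.12,0]
    - [1,0.12,0]
    - [1,0.12,0]
    - [1,0.12,0]
  spin: [0,0,0,0,0,0]

```text
time: 6.8
tool_pos: [0.4772, -0.0755, 0.1948]
tool_rot: [-3.141, 0.003, 0.118]
contact_force: [-7.6, -3.4, 5.8]
opening: 0.0458
grip_force: 3.9
```

```bash
python3 - <<'E'
from cell import *
import numpy as np
s=observe();print(s["time"],s["tool_pos"],np.degrees(s["tool_rot"]),s["contact_force"])
p=s["tool_pos"][:2]*1000;W=np.array([553.9,13.7])
q=p-W
out=[]
for i in range(43):
    a=np.radians(2);R=np.array([[np.cos(a),-np.sin(a)],[np.sin(a),np.cos(a)]])
    n=R@q;out.append([round(x,1) for x in (n-q).tolist()]);q=n
print(out,q+W)
E
```

```text
6.8 [ 0.47715445 -0.07554639  0.19477493] [-1.79978148e+02  1.54114711e-01  6.74963000e+00] [-7.57237502 -3.35506301  5.84643318]
[[3.2, -2.6], [3.3, -2.5], [3.3, -2.4], [3.4, -2.3], [3.5, -2.2], [3.6, -2.0], [3.6, -1.9], [3.7, -1.8], [3.8, -1.7], [3.8, -1.5], [3.9, -1.4], [3.9, -1.2], [4.0, -1.1], [4.0, -1.0], [4.0, -0.8], [4.0, -0.7], [4.1, -0.6], [4.1, -0.4], [4.1, -0.3], [4.1, -0.1], [4.1, 0.0], [4.1, 0.2], [4.1, 0.3], [4.1, 0.5], [4.1, 0.6], [4.0, 0.7], [4.0, 0.9], [4.0, 1.0], [3.9, 1.2], [3.9, 1.3], [3.9, 1.4], [3.8, 1.6], [3.7, 1.7], [3.7, 1.8], [3.6, 1.9], [3.5, 2.1], [3.5, 2.2], [3.4, 2.3], [3.3, 2.4], [3.2, 2.5], [3.1, 2.7], [3.0, 2.8], [2.9, 2.9]] [637.57549193 -69.08411732]
```

arm_command:
  xyz:
    - [3.2,-2.6,0]
    - [3.3,-2.5,0]
    - [3.3,-2.4,0]
    - [3.4,-2.3,0]
    - [3.5,-2.2,0]
    - [3.6,-2.0,0]
  spin: [2,2,2,2,2,2]

```text
time: 7.4
tool_pos: [0.4963, -0.0899, 0.1946]
tool_rot: [-3.139, 0.006, 0.329]
contact_force: [-12.6, -5.5, 9.4]
opening: 0.0459
grip_force: 7.0
```

```bash
python3 - <<'E'
from cell import *
import cv2,numpy as np
s=observe();print(s["contact_force"],s["torque"])
c=read_camera("wrist");np.savez("w2.npz",**c);cv2.imwrite("pics/w2.png",c["img"][:,:,::-1])
E
```

```text
[-12.5863771   -5.48869866   9.38121289] [-1.12912534  2.07754698 -0.108018  ]
```

View pics/w2.png

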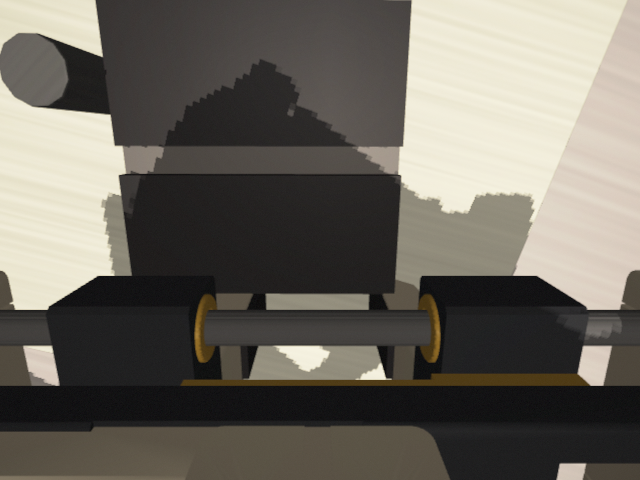

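The wrist view shows the near edge (row 293, cols 133–395) square to the tool. The fingers are at cols 250 and 380, and the post touches on the left at (105,90). I'll check the tilt from the depth.

```bash
cat > tilt.py <<'E'
from h import *
def tilt(c,boxes):
    v,u=np.concatenate([np.array(np.mgrid[a:b:3,x:y:3]).reshape(2,-1) for a,b,x,y in boxes],1)
    d=c["depth"][v,u];M=c["world_from_camera"]
    p=np.c_[(u-c["cx"])/c["fx"]*d,-(v-c["cy"])/c["fy"]*d,-d]@M[:3,:3].T+M[:3,3]
    k=np.linalg.lstsq(np.c_[p[:,:2]-p[:,:2].mean(0),np.ones(len(p))],p[:,2],rcond=None)[0];return k
E
python3 - <<'E'
from tilt import *
c=dict(np.load("w2.npz"))
print("block",tilt(c,[(20,130,130,390),(185,280,145,385)]))
print("plate",tilt(c,[(20,180,430,540)]))
k=ray(c,[(133,293),(395,293),(400,176),(120,176)],.038)*1000
print(k.round(1))
E
```

```text
block [-0.00296286 -0.0070937   0.03831124]
plate [-0.15569529  0.25718889  0.00873306]
[[ 483.8  -19.8   38. ]
 [ 516.2 -114.7   38. ]
 [ 558.1  -99.8   38. ]
 [ 526.2   -6.3   38. ]]
```

The block is flat (slope under 0.7%), and it's still on the post. I'll continue the swing.

arm_command:
  xyz:
    - [3.6,-1.9,0]
    - [3.7,-1.8,0]
    - [3.8,-1.7,0]
    - [3.8,-1.5,0]
    - [3.9,-1.4,0]
    - [3.9,-1.2,0]
  spin: [2,2,2,2,2,2]

```text
time: 8.05
tool_pos: [0.5198, -0.0991, 0.1945]
tool_rot: [-3.139, 0.003, 0.538]
contact_force: [-6.3, -1.6, 3.7]
opening: 0.0456
grip_force: 3.3
```

arm_command:
  xyz:
    - [4.0,-1.1,0]
    - [4.0,-1.0,0]
    - [4.0,-0.8,0]
    - [4.0,-0.7,0]
    - [4.1,-0.6,0]
    - [4.1,-0.4,0]
  spin: [2,2,2,2,2,2]

```text
time: 8.65
tool_pos: [0.5442, -0.1037, 0.1944]
tool_rot: [-3.139, 0.003, 0.748]
contact_force: [-5.7, -0.6, 3.1]
opening: 0.0458
grip_force: 2.7
```

Forces are low, so I'll carry on.

arm_command:
  xyz:
    - [4.1,-0.3,0]
    - [4.1,-0.1,0]
    - [4.1,0.0,0]
    - [4.1,0.2,0]
    - [4.1,0.3,0]
    - [4.1,0.5,0]
    - [4.1,0.6,0]
    - [4.0,0.7,0]
  spin: [2,2,2,2,2,2,2,2]

```text
time: 9.45
tool_pos: [0.5773, -0.102, 0.1945]
tool_rot: [-3.14, 0.001, 1.027]
contact_force: [-2.8, -3.1, 0.7]
opening: 0.0458
grip_force: 1.9
```

```bash
python3 - <<'E'
from cell import *
import cv2,numpy as np
s=observe();print(s["contact_force"],s["tool_pos"],np.degrees(s["tool_rot"]))
c=read_camera("wrist");np.savez("w3.npz",**c);cv2.imwrite("pics/w3.png",c["img"][:,:,::-1])
E
```

```text
[-2.80081175 -3.0753904   0.74828464] [ 0.57729793 -0.1019947   0.19445692] [-1.79884795e+02  8.22950357e-02  5.88248434e+01]
```

View pics/w3.png

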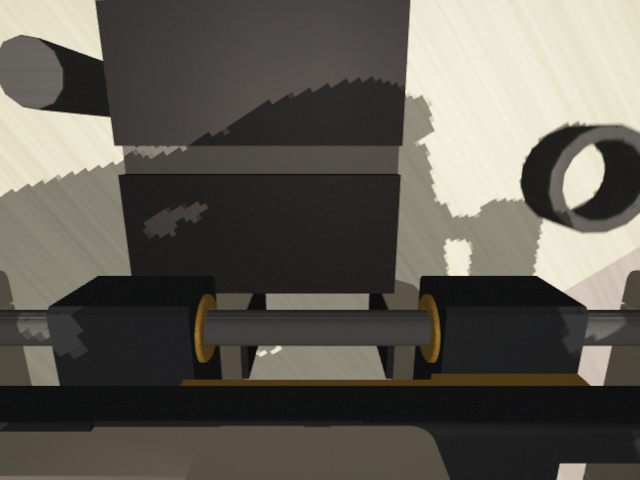

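The block is still square to the fingers and on the post, contact at (108,90), and the collar is clear at (590,180). I'll finish the swing to 93.8°.

arm_command:
  xyz:
    - [4.0,0.9,0]
    - [4.0,1.0,0]
    - [3.9,1.2,0]
    - [3.9,1.3,0]
    - [3.9,1.4,0]
    - [3.8,1.6,0]
    - [3.7,1.7,0]
    - [3.7,1.8,0]
  spin: [2,2,2,2,2,2,2,2]

```text
time: 10.3
tool_pos: [0.6085, -0.0911, 0.1945]
tool_rot: [-3.141, 0.001, 1.305]
contact_force: [-2.6, -2.4, 0.3]
opening: 0.0462
grip_force: 1.6
```

arm_command:
  xyz:
    - [3.6,1.9,0]
    - [3.5,2.1,0]
    - [3.5,2.2,0]
    - [3.4,2.3,0]
    - [3.3,2.4,0]
    - [3.2,2.5,0]
    - [3.1,2.7,0]
    - [3.0,2.8,0]
    - [2.9,2.9,0]
  spin: [2,2,2,2,2,2,2,2,2.7]

```text
time: 11.2
tool_pos: [0.6386, -0.0687, 0.1947]
tool_rot: [3.141, -0.0, 1.633]
contact_force: [-0.1, -1.1, -1.8]
opening: 0.046
grip_force: 0.8
```

```bash
python3 - <<'E'
from cell import *
import cv2,numpy as np
from h import *
s=observe();print(s["time"],s["contact_force"],s["tool_pos"],np.degrees(s["tool_rot"]))
c=read_camera("wrist");np.savez("w4.npz",**c);cv2.imwrite("pics/w4.png",c["img"][:,:,::-1])
print(ray(c,[(133,293),(395,293)],.038)*1000)
E
```

```text
11.2 [-0.05214069 -1.13524572 -1.76265057] [ 0.63859255 -0.06870879  0.194744  ] [ 1.79963999e+02 -5.13922482e-03  9.35864030e+01]
[[568.4657776  -62.36054588  38.        ]
 [668.81475946 -56.15463572  38.        ]]
```

View pics/w4.png

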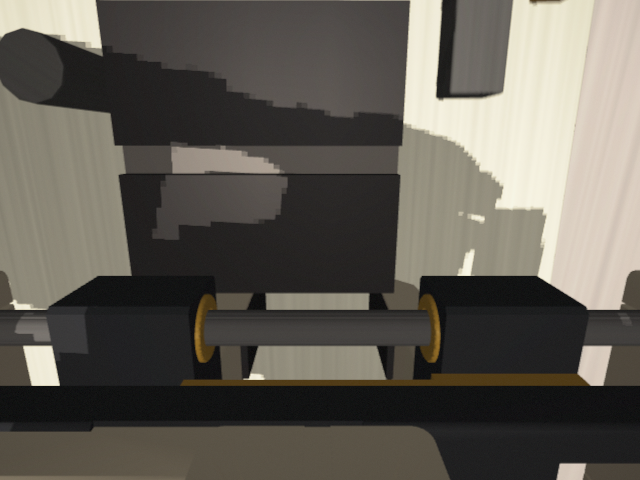

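The block is turned, its groove along plate x and its near side at the post (100,90). I'll recentre the pusher on the right face and then push left.

arm_command:
  xyz:
    - [0.5,-8,0]
    - [-9,-0.6,0]
    - [-9,-0.6,0]
    - [0,0,0]
    - [-0.3,4,0]
    - [-0.1,2,0]
    - [-0.1,2,0]
    - [-0.1,2,0]
    - [-0.26,4,0]
    - [-0.26,4,0]
    - [-0.26,4,0]
    - [-0.26,4,0]
  spin: [0,0,0,0,0.2,0,0,0,0,0,0,0]

```text
time: 12.45
tool_pos: [0.6191, -0.052, 0.1948]
tool_rot: [3.141, 0.0, 1.634]
contact_force: [1.3, -4.3, 0.3]
opening: 0.0463
grip_force: 2.3
```

arm_command:
  xyz:
    - [-0.26,4,0]
    - [-0.26,4,0]
    - [-0.26,4,0]
    - [-0.26,4,0]
    - [-0.26,4,0]
    - [-0.26,4,0]
    - [-0.26,4,0]
    - [-0.26,4,0]
    - [-0.26,4,0]
    - [-0.1,2,0]
  spin: [0,0,0,0,0,0,0,0,0,0]

```text
time: 13.45
tool_pos: [0.6166, -0.0138, 0.1948]
tool_rot: [3.141, 0.0, 1.634]
contact_force: [-0.0, -4.3, 1.8]
opening: 0.0458
grip_force: 2.6
```

```bash
python3 - <<'E'
from cell import *
import cv2,numpy as np
from h import *
s=observe();print(s["time"],s["contact_force"],s["tool_pos"],np.degrees(s["tool_rot"]))
c=read_camera("wrist");np.savez("w5.npz",**c);cv2.imwrite("pics/w5.png",c["img"][:,:,::-1])
E
```

```text
13.45 [-3.40574123e-03 -4.28292058e+00  1.84551165e+00] [ 0.61658497 -0.01380122  0.19481983] [1.79989416e+02 2.13090885e-03 9.36444409e+01]
```

View pics/w5.png

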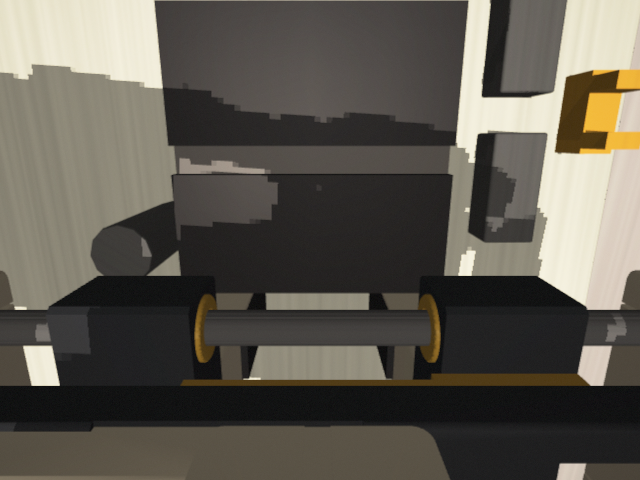

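The block is sliding cleanly. Its right edge is at row 293, the post is at (120,250) and the far bar is clear at (508,185). About 16 mm remain.

arm_command:
  xyz:
    - [-0.2,3,0]
    - [-0.2,3,0]
    - [-0.2,3,0]
    - [-0.13,2,0]
    - [-0.07,1,0]
    - [-0.07,1,0]
  spin: [0,0,0,0,0,0]

```text
time: 14.1
tool_pos: [0.6158, -0.0013, 0.1948]
tool_rot: [3.141, 0.0, 1.634]
contact_force: [-0.1, -5.3, 1.1]
opening: 0.0462
grip_force: 2.7
```

arm_command:
  xyz:
    - [-0.07,1,0]
    - [-0.07,1,0]
  spin: [0,0]

```text
time: 14.3
tool_pos: [0.6156, 0.0006, 0.1948]
tool_rot: [3.141, 0.0, 1.634]
contact_force: [1.2, -6.3, 1.9]
opening: 0.0459
grip_force: 2.7
```

arm_command:
  xyz:
    - [-0.03,0.5,0]
    - [-0.03,0.5,0]
  spin: [0,0]

```text
time: 14.5
tool_pos: [0.6156, 0.0016, 0.1948]
tool_rot: [3.141, 0.0, 1.634]
contact_force: [0.8, -5.0, 1.9]
opening: 0.0455
grip_force: 2.7
```

arm_command:
  xyz:
    - [-0.03,0.5,0]
  spin: [0]

```text
time: 14.6
tool_pos: [0.6155, 0.0021, 0.1948]
tool_rot: [3.141, 0.0, 1.634]
contact_force: [0.7, -5.7, 2.9]
opening: 0.0456
grip_force: 2.7
```

arm_command:
  xyz:
    - [-0.03,0.5,0]
  spin: [0]

```text
time: 14.7
tool_pos: [0.6155, 0.0025, 0.1948]
tool_rot: [3.141, 0.001, 1.634]
contact_force: [-0.2, -8.0, 1.0]
opening: 0.0459
grip_force: 3.8
```

arm_command:
  xyz:
    - [0,0.5,0]
  spin: [0]

```text
time: 14.8
tool_pos: [0.6155, 0.0026, 0.1948]
tool_rot: [3.141, 0.001, 1.634]
contact_force: [1.1, -9.7, 1.4]
opening: 0.0461
grip_force: 4.7
```

The block is at the side bar (tool at plate y −5.2, as predicted). I'll raise the push to about 12 N.

arm_command:
  xyz:
    - [0,0.4,0]
    - [0,0,0]
  spin: [0,0]

```text
time: 15.0
tool_pos: [0.6156, 0.0028, 0.1948]
tool_rot: [3.141, 0.002, 1.635]
contact_force: [0.7, -9.8, 1.2]
opening: 0.0455
grip_force: 4.6
```

arm_command:
  xyz:
    - [0,0.2,0]
    - [0,0,0]
  spin: [0,0]

```text
time: 15.2
tool_pos: [0.6156, 0.0028, 0.1948]
tool_rot: [3.141, 0.002, 1.635]
contact_force: [1.0, -11.1, 1.0]
opening: 0.0462
grip_force: 5.0
```

arm_command:
  xyz:
    - [0,0.2,0]
    - [0,0,0]
    - [0,0,0]
  spin: [0,0,0]

```text
time: 15.5
tool_pos: [0.6156, 0.0029, 0.1948]
tool_rot: [3.141, 0.002, 1.635]
contact_force: [0.7, -11.1, 1.6]
opening: 0.046
grip_force: 5.3
```

arm_command:
  xyz:
    - [0,0,0]
    - [0,0,0]
    - [0,0,0]
    - [0,0,0]
    - [0,0,0]
    - [0,0,0]
    - [0,0,0]
    - [0,0,0]
    - [0,0,0]
    - [0,0,0]
  spin: [0,0,0,0,0,0,0,0,0,0]

```text
time: 16.5
tool_pos: [0.6156, 0.0029, 0.1949]
tool_rot: [3.141, 0.002, 1.635]
contact_force: [1.0, -9.7, 1.1]
opening: 0.046
grip_force: 5.3
```

It relaxes to about 10–11 N. I'll add a little and hold again.

arm_command:
  xyz:
    - [0,0.3,0]
    - [0,0.2,0]
    - [0,0,0]
  spin: [0,0,0]

```text
time: 16.8
tool_pos: [0.6157, 0.003, 0.1949]
tool_rot: [3.141, 0.003, 1.635]
contact_force: [0.2, -12.7, 0.3]
opening: 0.0456
grip_force: 6.2
```

arm_command:
  xyz:
    - [0,0.05,0]
    - [0,0.05,0]
    - [0,0,0]
    - [0,0,0]
    - [0,0,0]
    - [0,0,0]
    - [0,0,0]
    - [0,0,0]
    - [0,0,0]
    - [0,0,0]
    - [0,0,0]
    - [0,0,0]
  spin: [0,0,0,0,0,0,0,0,0,0,0,0]

```text
time: 18.0
tool_pos: [0.6157, 0.003, 0.1948]
tool_rot: [3.141, 0.003, 1.635]
contact_force: [0.5, -12.2, 0.0]
opening: 0.0462
grip_force: 6.4
```

arm_command:
  xyz:
    - [0.3,-4,0]
    - [0.5,-10,0]
    - [0,0,30]
    - [0,0,40]
    - [0,0,10]
    - [-7,7,0]
    - [-7,7,0]
    - [-7,7,0]
    - [-7,7,0]
    - [-7,7,0]
    - [-7,7,0]
    - [-7,7,0]
    - [-7,7,0]
    - [-7,7,0]
    - [-7,4,0]
    - [-5,0,0]
    - [0,0,0]
    - [0,0,0]
  spin: [0,0,0,0,0,-8,-8,-8,-8,-8,-8,-8,-8,-8,-8,-8,-2,0]
  jaw: -0.3

```text
time: 19.8
tool_pos: [0.541, 0.0578, 0.2743]
tool_rot: [-3.141, 0.001, 0.063]
contact_force: [-0.5, -0.2, -0.7]
opening: 0.0322
grip_force: 0.0
```

```bash
python3 - <<'E'
from cell import *
import cv2,numpy as np
s=observe();print(s["time"],s["contact_force"],s["tool_pos"],np.degrees(s["tool_rot"]))
c=read_camera("wrist");np.savez("w6.npz",**c);cv2.imwrite("pics/w6.png",c["img"][:,:,::-1])
E
```

```text
19.8 [-0.50625082 -0.16389578 -0.70115447] [0.54096831 0.05784622 0.27430322] [-1.79963993e+02  5.78747352e-02  3.62641676e+00]
```

View pics/w6.png

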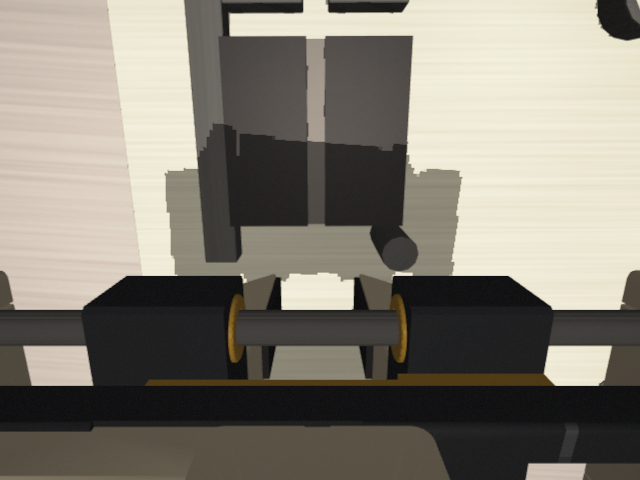

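The block is flush on the side bar, its groove in line with the notch (col 315), and the post at (400,250) is close to the right finger. I'll narrow the jaws and then descend.

arm_command:
  xyz:
    - [0,0,0]
    - [0,0,0]
    - [0,0,0]
    - [0,0,-25]
    - [0,0,-25]
    - [0,0,-20]
    - [0,0,-10]
    - [0,0,0]
  spin: [0.2,0,0,0,0,0,0,0]
  jaw: -0.8

```text
time: 20.65
tool_pos: [0.5409, 0.0577, 0.1936]
tool_rot: [-3.141, 0.003, 0.067]
contact_force: [-0.4, 0.7, 0.5]
opening: 0.0093
grip_force: 0.0
```

arm_command:
  xyz:
    - [3,0.2,0]
    - [2,0.1,0]
    - [2,0.1,0]
    - [2,0.1,0]
    - [2,0.1,0]
    - [2,0.1,0]
    - [2,0.1,0]
  spin: [0,0,0,0,0,0,0]

```text
time: 21.35
tool_pos: [0.5547, 0.0585, 0.195]
tool_rot: [-3.141, 0.006, 0.067]
contact_force: [-9.6, -1.1, 7.3]
opening: 0.0096
grip_force: 4.7
```

arm_command:
  xyz:
    - [1.5,0.1,0]
    - [1.5,0.1,0]
    - [1.5,0.1,0]
  spin: [0,0,0]

```text
time: 21.65
tool_pos: [0.5592, 0.0588, 0.195]
tool_rot: [-3.141, 0.006, 0.067]
contact_force: [-8.6, -1.2, 6.9]
opening: 0.0094
grip_force: 4.8
```

arm_command:
  xyz:
    - [1.5,0.1,0]
    - [1.5,0.1,0]
    - [1.5,0.1,0]
    - [1.5,0.1,0]
  spin: [0,0,0,0]

```text
time: 22.05
tool_pos: [0.5652, 0.0592, 0.1949]
tool_rot: [-3.141, 0.006, 0.067]
contact_force: [-9.0, -0.9, 6.5]
opening: 0.0095
grip_force: 4.7
```

arm_command:
  xyz:
    - [1,0.07,0]
    - [1,0.07,0]
    - [1,0.07,0]
    - [0.5,0,0]
  spin: [0,0,0,0]

```text
time: 22.45
tool_pos: [0.5688, 0.0594, 0.195]
tool_rot: [-3.141, 0.005, 0.067]
contact_force: [-10.6, -1.2, 8.7]
opening: 0.0087
grip_force: 5.4
```

arm_command:
  xyz:
    - [0.5,0,0]
    - [0.5,0,0]
  spin: [0,0]

```text
time: 22.65
tool_pos: [0.5692, 0.0594, 0.195]
tool_rot: [-3.141, 0.008, 0.067]
contact_force: [-13.4, -0.5, 10.6]
opening: 0.0092
grip_force: 6.9
```

arm_command:
  xyz:
    - [0.5,0,0]
  spin: [0]

```text
time: 22.75
tool_pos: [0.5693, 0.0594, 0.195]
tool_rot: [-3.141, 0.009, 0.067]
contact_force: [-15.7, -1.8, 13.1]
opening: 0.009
grip_force: 7.7
```

arm_command:
  xyz:
    - [0.4,0,0]
  spin: [0]

```text
time: 22.85
tool_pos: [0.5695, 0.0594, 0.195]
tool_rot: [-3.141, 0.01, 0.067]
contact_force: [-16.2, -2.0, 13.9]
opening: 0.0092
grip_force: 8.3
```

It's at the far bar. I'll ease the vertical load (lift the command slightly) and settle near 12–13 N.

arm_command:
  xyz:
    - [-0.2,0,0.4]
    - [-0.2,0,0.3]
    - [0,0,0]
  spin: [0,0,0]

```text
time: 23.15
tool_pos: [0.5693, 0.0594, 0.195]
tool_rot: [-3.141, 0.009, 0.067]
contact_force: [-11.6, -1.7, 5.3]
opening: 0.009
grip_force: 6.0
```

arm_command:
  xyz:
    - [0.2,0,0.2]
    - [0,0,0.1]
    - [0,0,0]
  spin: [0,0,0]

```text
time: 23.45
tool_pos: [0.5694, 0.0594, 0.195]
tool_rot: [-3.141, 0.009, 0.067]
contact_force: [-12.0, -2.3, 3.9]
opening: 0.0093
grip_force: 5.9
```

arm_command:
  xyz:
    - [0.1,0,0]
    - [0.05,0,0]
    - [0,0,0]
    - [0,0,0]
    - [0,0,0]
    - [0,0,0]
    - [0,0,0]
    - [0,0,0]
    - [0,0,0]
    - [0,0,0]
    - [0,0,0]
    - [0,0,0]
  spin: [0,0,0,0,0,0,0,0,0,0,0,0]

```text
time: 24.65
tool_pos: [0.5695, 0.0594, 0.195]
tool_rot: [-3.141, 0.01, 0.067]
contact_force: [-12.3, -1.7, 4.3]
opening: 0.0092
grip_force: 6.2
```

```bash
python3 - <<'E'
from cell import *
import numpy as np
c=read_camera("wrist");np.savez("w7.npz",**c)
from tilt import *
print("block",tilt(c,[(20,250,180,295),(20,250,335,380)]),observe()["contact_force"])
E
```

```text
block [ 0.00265017 -0.01704815  0.03822421] [-11.34761532  -1.79112939   4.31183763]
```

The push held at about 12 N. I'll retreat and inspect.

arm_command:
  xyz:
    - [-1,0,0]
    - [-3,-0.2,0]
    - [-8,-0.5,0]
    - [0,0,30]
    - [0,0,40]
    - [0,0,45]
    - [0,0,45]
    - [-20,0,20]
    - [0,0,0]
    - [0,0,0]
  spin: [0,0,0,0,0,0,0,0,0,0]

```text
time: 25.7
tool_pos: [0.5398, 0.0587, 0.376]
tool_rot: [3.141, -0.001, 0.067]
contact_force: [-0.7, 1.0, -0.6]
opening: 0.0092
grip_force: 0.0
```

```bash
python3 - <<'E'
from cell import *
import cv2,numpy as np
s=observe();print(s["time"],s["contact_force"],s["tool_pos"],np.degrees(s["tool_rot"]))
c=read_camera("wrist");np.savez("w8.npz",**c);cv2.imwrite("pics/w8.png",c["img"][:,:,::-1])
E
```

```text
25.7 [-0.71966377  1.01778873 -0.55378081] [0.53982345 0.05869714 0.37597579] [ 1.79989494e+02 -7.97419422e-02  3.82782490e+00]
```

View pics/w8.png

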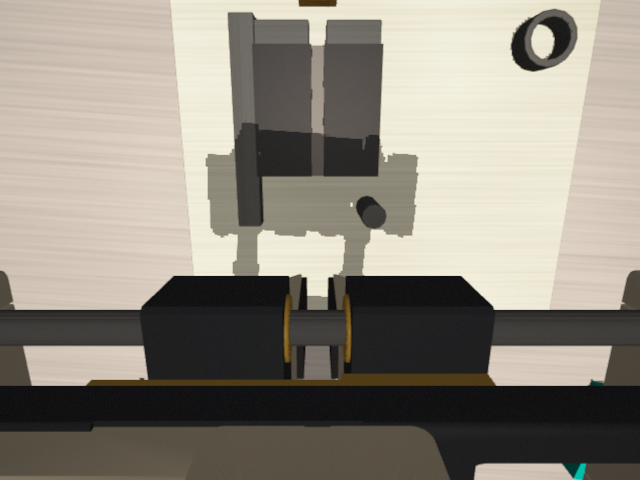

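The wrist view shows the block's far edge (row 44) at the far bar, its left edge (col 253–259) at the side bar and the groove in line with the notch (col 317). I'll check it numerically.

```bash
python3 - <<'E'
from tilt import *
c=dict(np.load("w8.npz"));P=np.array([584.5,5.7]);t=np.radians(3.79);R=np.array([[np.cos(t),-np.sin(t)],[np.sin(t),np.cos(t)]])
f=lambda uv,z:((ray(c,uv,z)[:,:2]*1000-P)@R).round(1)
print("block corners",f([(253,44),(383,43),(378,176),(259,176)],.038).tolist())
print("side bar outer L/R top",f([(229,13),(236,225),(253,13),(261,200)],.026).tolist())
print("far bar far edge",f([(257,20),(381,20)],.026).tolist())
# groove & notch columns by brightness
g=c["img"].mean(2)
for y in (28,34,60,90,110): print(y,g[y,305:332].astype(int).tolist())
print(tilt(c,[(50,170,265,305),(50,170,330,372)]))
E
```

```text
block corners [[98.1, 104.0], [98.9, 5.4], [-1.0, 5.1], [-1.1, 103.2]]
side bar outer L/R top [[122.6, 123.4], [-45.1, 126.9], [122.6, 104.9], [-22.8, 104.0]]
far bar far edge [[117.7, 102.0], [117.8, 5.7]]
28 [107, 106, 98, 73, 167, 221, 222, 222, 221, 222, 222, 223, 221, 222, 222, 222, 222, 222, 222, 221, 181, 89, 95, 108, 108, 108, 107]
34 [109, 108, 104, 88, 181, 232, 232, 232, 231, 231, 231, 231, 231, 231, 231, 232, 231, 231, 231, 231, 193, 95, 94, 110, 108, 109, 109]
60 [81, 79, 80, 81, 80, 80, 119, 149, 148, 148, 149, 149, 148, 148, 148, 148, 148, 148, 126, 89, 81, 81, 81, 82, 82, 82, 81]
90 [84, 83, 84, 84, 85, 84, 82, 121, 151, 152, 153, 152, 152, 152, 152, 153, 153, 152, 138, 104, 85, 85, 85, 84, 86, 85, 86]
110 [86, 86, 87, 87, 86, 79, 120, 155, 154, 154, 154, 155, 155, 154, 153, 154, 154, 154, 123, 79, 88, 87, 87, 86, 87, 88, 86]
[-0.03889697 -0.00268054  0.03901324]
```

```bash
python3 - <<'E'
from tilt import *
c=dict(np.load("w8.npz"))
print("plate",tilt(c,[(50,200,420,500)]),tilt(c,[(100,200,390,440)]))
print("blk L",tilt(c,[(55,165,268,302)]),"R",tilt(c,[(55,165,332,370)]))
d=c["depth"];M=c["world_from_camera"]
for u in(285,350,450):
  print(u,[round(float((ray(c,[(u,v)],0)[0]*0+M[:3,3]+np.array([(u-c["cx"])/c["fx"],-(v-c["cy"])/c["fy"],-1])@M[:3,:3].T*d[v,u])[2]),4) for v in(50,70,90,110,130,150,170)])
E
```

```text
plate [-0.05264814  0.27550866  0.00896781] [-0.09295736  0.92928863  0.01032245]
blk L [-0.02818372 -0.53088128  0.03923858] R [-0.08686923  0.43050056  0.03917375]
285 [0.0375, 0.0375, 0.0378, 0.0378, 0.3558, 0.0384, 0.0367]
350 [0.0378, 0.0374, 0.0378, 0.0377, 0.038, 0.0385, 0.0375]
450 [0.0072, 0.0068, 0.007, 0.0093, 0.0073, 0.0087, 0.0083]
```

The block is flat at 0.038 m (the apparent slopes came from depth outliers), flush with both bars and lined up with the notch. I'll hand it in.

```bash
python3 -c "
from cell import *
print(hand_in())"
```

```text
the job is handed in; nothing more can be done
None
```

The block was turned a quarter turn against the post, pressed home at about 12 N against the side bar and then the far bar, and ended flat and flush with both by camera, groove in line with the notch; I let go and handed it in at about 26 s, with highest readings of 16 N along the push and about 21 N in all.

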